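# Stow the amber jar in the touch-latch drawer

## Robot

A 7-joint arm with a two-finger parallel gripper is mounted at the origin on the work surface. World frame = base frame: x ahead of the robot, y to its left, z up, the work surface at z = 0. Lengths are in m, angles in rad, forces in N, time in s.
With the tool pointing down it reaches from about 0.35 to 0.9 m from the base axis. Payload 7.2 kg.
Tool frame: the origin (TCP) lies midway between the tips of the shut fingers; the grasp point (between the pads) lies 19 mm behind it; z points along the fingers, y is the direction in which the jaws open and shut (so a half turn about z gives the same grasp; the last joint's range is limited). The gripper opens to 88 mm and grips with 3 to 60 N. Pads are 20 mm wide; open, the fingers measure 115 mm over their backs; the gripper's body (75 mm by 178 mm) begins 61 mm behind the grasp point.
Start: joints at [-1.388, 0.411, -0.013, 1.596, 0.006, 1.134, -0.082], TCP at [0.155, 0.605, 0.223] pointing down, gripper open.
Joint ranges: [-2.95, 2.95], [-0.29, 1.99], [-1.47, 1.44], [0.14, 2.54], [-1.03, 4.17], [0.13, 1.85], [-2.86, 2.86]. Speed limits (rad/s): [2.39, 2.39, 3.01, 3.01, 3.14, 3.14, 3.14].

## Interface

Orientations are given as [roll, pitch, yaw] about the fixed x, y, z axes, in that order (R = Rz(yaw) Ry(pitch) Rx(roll)).
In Python, from plant import r gives the robot as it stands. The module is installed in compiled form; this text tells all that it offers.
- The arm moves only by the tool arm_command, never from a script. Its argument "moves" is a list of rows, each a list of 2 entries, a list of its own where there are three numbers: the shift along the tool's x, y, z normalised to -1 to 1, where 1 is 40 mm, then the turn, a rotation vector about the tool's x, y, z normalised to -1 to 1, where 1 is 6 degrees. A call has exactly 5 rows; each row shifts and turns the commanded pose from where the row before left it, along the tool's axes as they then stand; what a row does not reach is not made up. A row lasts 1/12 s, in which the tool goes at most 41.7 mm and 7.16 degrees, less where a joint would pass 70% of its speed; a pose out of reach is approached as far as the arm can. A call with a number of a shift or a turn outside -1 to 1 is refused whole. A call with a gripper value outside its range is refused whole. "grip" is the closure, from -1 (fully open) to 1 (shut), so that 0 is half open, set as the call begins (left out, the last holds). The fingers move at their own pace and stop on an object; "grip_force" is the grip in N (left out, the last holds). Time passes only in rows, so rows that do not move let the fingers close, or fill a call up. It gives the time, the measured TCP pose, the force and the opening at its end, in the units of the state.
- r.read_state(): the state, without advancing time (a new reading comes with each control period).
- r.capture(name): name is "scene" or "side" or "wrist"; returns the picture (384x512x3 uint8, blue, green, red); there is no depth.
- r.camera_info(name): a dict with "fx", "fy", "cx", "cy" (pixels), "distortion" ([k1, k2, p1, p2, k3] as OpenCV has them; the pictures are not rectified), "extrinsics" (4x4, takes a point from camera to world coordinates). Camera axes: x right, y down, z forward; pixel columns grow to the right and rows downward; lengths in m; the calibration is good to about 2 mm. A picture is of the moment at which its call begins: read the wrist's pose just before it. camera_info takes no time and is no camera call; for the wrist camera it gives the pose at the moment of the call.
- r.finish_job(): hands the job in, once; it reports no verdict.
The state is a dict: "time_s": time; "qpos": joint angles; "dq": joint speeds; "effort": joint torques, N m; "position": TCP position; "eef_rot": TCP orientation; "ft_force": force on the tool from outside, world axes, zero at the start; "wrist_torque": the same for the moment, N m; "opening": finger opening in m.
Only numpy, scipy, OpenCV 4.12 (cv2) and the standard library are available. Lean on these libraries where they do the work, as an engineer would, in place of code of your own. Each camera call takes 0.05 s, during which the arm holds its last target.

## Task

Put the amber jar away in the bench cabinet's touch-latch drawer: press the closed drawer front in until it lets go and springs out, set the jar down upright on the drawer's floor, then press the drawer shut until it latches and stays shut. Push with a gentle hand, never harder than 20 N on the cabinet or drawer, do not drop the jar, and leave the green jar, the mortar and the blue slide tray where they are.

Things in the scene. Friction and masses are not known exactly. Their poses are not given: they have to be found in the camera images.
- cabinet: Low cream cabinet, fixed, 200 mm deep (its x), 240 wide (y), 97 tall. Origin on the bench at the middle of the carcass's front edge; x points into the cabinet (the way the drawer is pushed), z up. Its hidden push-push latch works by depth: push in past its release point and let back to free the drawer; push past the same point and let back to latch it. Pushed less, nothing changes.
- drawer (a joint): How far the drawer is out (m, along the cabinet's -x): latched about 0, sprung out 0.105. A spring drives it out, 4.5 N when out, 6.5 N when shut; slow pushing takes up to 8 N. The release point differs each time, from -0.005 to -0.014, and cannot be seen. Just 1 mm beyond it is a rubber stop (6 N per mm), felt as a steep rise past 9 N: then it has been passed. Over 20 N is too hard.
- drawer_face (a point): Centre of the drawer front's outer face, 52 mm above the bench (moves with the drawer; cabinet's axes, so it looks along -x). Upright white panel without a handle, 236 mm wide, 84 tall (10 to 94 above the bench), 14 thick; a 50 mm grey square marks its middle. Push anywhere on it. It stands 33 mm in front of the carcass when the joint reads 0.
- tray_floor (a point): Centre of the drawer's inner floor, on its surface, 20 mm above the bench (moves with the drawer; cabinet's axes). Inside 119 mm along x, from the front panel to a back wall, and 178 along y; side and back walls stand 34 mm above the floor. Fully out, it is clear of the carcass and open from above. Shut, there are 67 mm of height over the floor, enough for the upright jar.
- amber_jar: The jar to put away: loose round amber glass jar with a white cap, 42 mm diameter, 60 mm tall, about 90 g. Origin at the centre of its underside, z up along its axis. Stands on the bench to the left or to the right of the cabinet.
- green_jar: A bystander: same size of jar in green glass with a white cap, standing on the other side. Origin at the centre of its underside. Leave it alone.
- mortar: A bystander: loose white ceramic bowl, 90 mm diameter, 55 mm tall. Origin at the centre of its underside. Leave it alone.
- slide_tray: A bystander: loose open blue plastic tray, 90 by 120 mm, 35 mm tall, with two dividers. Origin at the centre of its underside. Leave it alone.
Mind the look-alikes: they are no part of the job. What is shaped like the amber_jar but purple or yellow is not meant.

How it is judged:
On the way, in this order (a step that is already met when the one before it is completed fails the run):
1. the drawer has sprung out (more than 80 mm) (value of joint drawer above 0.08 m), for 0.1 s.
2. the amber jar stands upright and let go on the floor of the open drawer (x of amber_jar in the frame of tray_floor between -0.045 and 0.045 m and y of amber_jar in the frame of tray_floor between -0.085 and 0.085 m and z of amber_jar in the frame of tray_floor between -0.004 and 0.006 m and angle between amber_jar's own z axis and vertical below 0.15 rad and value of joint drawer above 0.06 m and contact force between the fingers and amber_jar below 0.05 N), for 0.2 s.
At the end, for the whole second after the job is handed in: The drawer is latched shut and at rest (joint between -4 and 5 mm) with nothing pushing it; the amber jar stands inside on the drawer's floor, upright within 0.15 rad, at rest; the green jar, mortar and slide tray are within 20 mm of where they stood (x of amber_jar in the frame of tray_floor between -0.045 and 0.045 m and y of amber_jar in the frame of tray_floor between -0.085 and 0.085 m and z of amber_jar in the frame of tray_floor between -0.004 and 0.006 m and angle between amber_jar's own z axis and vertical below 0.15 rad and value of joint drawer between -0.004 and 0.005 m and velocity of joint drawer between -0.005 and 0.005 m/s and linear speed of amber_jar below 0.02 m/s and not (distance of green_jar from where it was at the start of the episode above 0.02 m) and not (distance of mortar from where it was at the start of the episode above 0.02 m) and not (distance of slide_tray from where it was at the start of the episode above 0.02 m)); the robot touches nothing.
It fails at once if the robot pushes on the cabinet or its drawer with more than 20 N (contact force between any of the fingers, the arm and cabinet above 20 N).
It fails at once if the amber jar is dropped, thrown or slammed (moving faster than 0.5 m/s while not held) (linear speed of amber_jar above 0.5 m/s and contact force between the fingers and amber_jar below 0.05 N).
It fails at once if a bystander is moved by more than 20 mm or tipped (distance of any of green_jar, mortar, slide_tray from where it was at the start of the episode above 0.02 m or angle between any of green_jar, mortar, slide_tray's own z axis and vertical above 0.3 rad).
It also fails if it takes over 70 s, if anything falls off the work surface, if the arm or the gripper's body presses on something with over 40 N, if the wrist force passes 120 N, or if a joint passes its speed limit or range.

## Working session

There is one attempt and no reset: what is moved stays moved. The work goes in short steps, Python scripts to look and compute and a tool call to move; the robot and the scene stay as the last step left them, time stands still between calls to the robot, and variables do not carry over. Pictures are saved under pics/ and viewed, and the job is handed in when it is done.

Besides the shell and the picture viewer there is one more tool, called after "Request:" in YAML: its name, and indented under it one key for each argument. arm_command: Moves the arm, as the interface text tells. Its arguments: {"type":"object","properties":{"moves":{"type":"array"},"grip":{"type":"number"},"grip_force":{"type":"number"}},"required":["moves"]}

```bash
mkdir -p pics
python3 - <<'E'
from plant import r
import cv2
s=r.read_state(); print(s)
for n in ["scene","side","wrist"]:
    i=r.camera_info(n); print(n,i)
    cv2.imwrite(f"pics/{n}0.png",r.capture(n))
E
```

```text
{'time_s': 0.0, 'qpos': array([-1.38820254,  0.41186336, -0.01273792,  1.59703998,  0.00560214,
        1.13431415, -0.08218869]), 'dq': array([-0.0001231 ,  0.0005529 ,  0.00022556, -0.00023192, -0.00013919,
       -0.00114785, -0.00093228]), 'effort': array([-1.29273885e-03, -5.87959170e+01,  6.41384684e-01, -2.91088557e+01,
       -5.37005102e-02,  1.78245030e-02,  1.27600383e-04]), 'position': array([0.15500846, 0.60494516, 0.22183339]), 'eef_rot': array([-3.14000691e+00,  1.04569480e-04,  2.89085952e+00]), 'ft_force': array([-0.40696338, -0.27644586, -1.02154494]), 'wrist_torque': array([ 0.02680737,  0.03749003, -0.00428752]), 'opening': 0.08790758474320384}
scene {'fx': 422.89534454466724, 'fy': 422.89534454466724, 'cx': 257.02760007104564, 'cy': 195.24723715621573, 'distortion': array([-0.04148951,  0.        ,  0.        ,  0.        ,  0.        ]), 'extrinsics': array([[ 0.05471014,  0.79673005, -0.60185383,  1.22035785],
       [ 0.99846912, -0.04856556,  0.02647278, -0.02122772],
       [-0.00813771, -0.60238079, -0.79816737,  0.96470242],
       [ 0.        ,  0.       
[... 240 characters left out ...]
rray([[ 0.8467459 , -0.36388081,  0.3880878 ,  0.06536206],
       [-0.5316476 , -0.55232931,  0.6420928 , -0.78252761],
       [-0.01929298, -0.75001539, -0.66113894,  0.88997249],
       [ 0.        ,  0.        ,  0.        ,  1.        ]])}
wrist {'fx': 313.7435489430631, 'fy': 313.7435489430631, 'cx': 248.49961713830828, 'cy': 196.8427436000453, 'distortion': array([-0.05109761,  0.        ,  0.        ,  0.        ,  0.        ]), 'extrinsics': array([[ 0.24874968,  0.93152777,  0.26529157,  0.08156362],
       [ 0.96856582, -0.23868172, -0.07008058,  0.62256649],
       [-0.00196176,  0.27438487, -0.96161796,  0.38307048],
       [ 0.        ,  0.        ,  0.        ,  1.        ]])}
```

View pics/scene0.png

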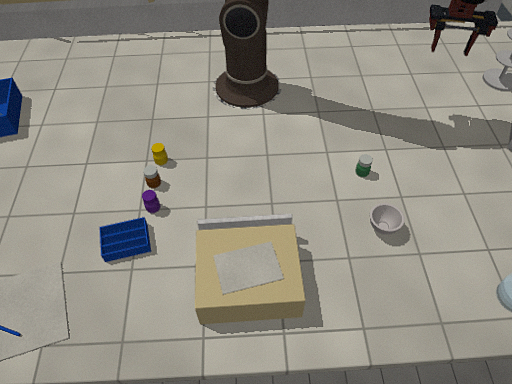

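View pics/side0.png

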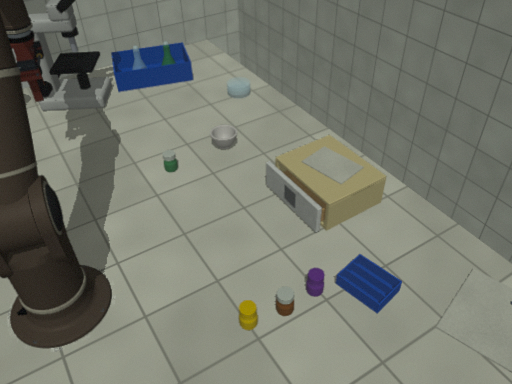

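View pics/wrist0.png

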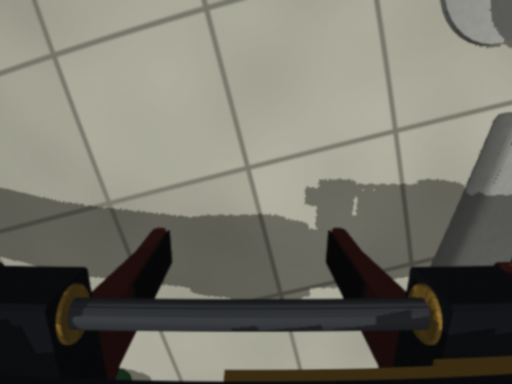

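Candidates for the amber jar, all in the scene view: yellow jar (159,154), brown/amber jar with white cap (152,177), purple jar (151,201) and green jar (363,166). By the description it is the one at (152,177). I'll crop it closely and measure the layout.

```bash
cat > h.py <<'E'
import numpy as np, cv2
from plant import r
def K(i): return np.array([[i["fx"],0,i["cx"]],[0,i["fy"],i["cy"]],[0,0,1]])
def ray(n,uv,i=None):
    i=i or r.camera_info(n); p=cv2.undistortPoints(np.array([[uv]],float),K(i),i["distortion"])[0,0]
    E=i["extrinsics"]; return E[:3,3],E[:3,:3]@np.array([p[0],p[1],1])
def onz(n,uv,z,i=None):
    o,d=ray(n,uv,i); return o+d*(z-o[2])/d[2]
def proj(n,P,i=None):
    i=i or r.camera_info(n); E=np.linalg.inv(i["extrinsics"])
    return cv2.projectPoints(np.array(P,float).reshape(-1,3),cv2.Rodrigues(E[:3,:3])[0],E[:3,3],K(i),i["distortion"])[0][:,0]
def two(a,ua,b,ub):
    o1,d1=ray(a,ua);o2,d2=ray(b,ub)
    A=np.stack([d1,-d2],1);t=np.linalg.lstsq(A,o2-o1,rcond=None)[0]
    p,q=o1+t[0]*d1,o2+t[1]*d2
    return (p+q)/2,np.linalg.norm(p-q)
E
python3 - <<'E'
import cv2,numpy as np
a=cv2.imread('pics/scene0.png');b=cv2.imread('pics/side0.png')
def crop(im,x,y,w,h,s): return cv2.resize(im[y:y+h,x:x+w],None,fx=s,fy=s,interpolation=cv2.INTER_CUBIC)
c1=crop(a,120,135,75,100,5);c2=crop(b,230,255,120,85,5)
H=max(c1.shape[0],c2.shape[0])
pad=lambda c:cv2.copyMakeBorder(c,0,H-c.shape[0],0,0,cv2.BORDER_CONSTANT)
o=np.hstack([pad(c1),pad(c2)]);o=cv2.resize(o,None,fx=.8,fy=.8);cv2.imwrite('pics/c1.png',o)
cv2.imwrite('pics/c2.png',crop(a,185,205,130,120,5))
cv2.imwrite('pics/c3.png',crop(b,255,130,135,105,5))
E
```

```text
(no output)
```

View pics/c1.png

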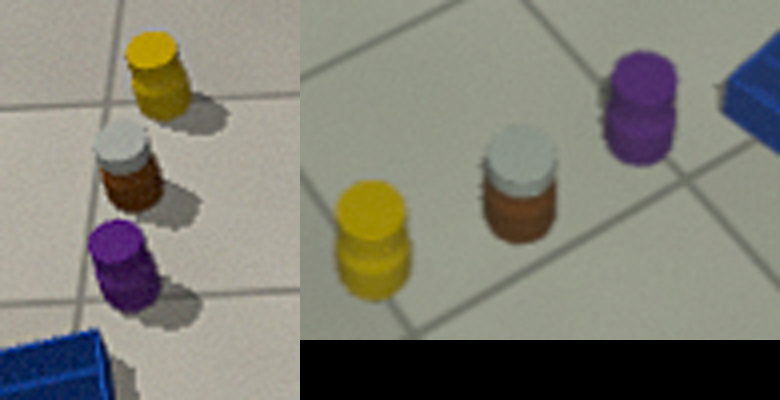

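View pics/c2.png

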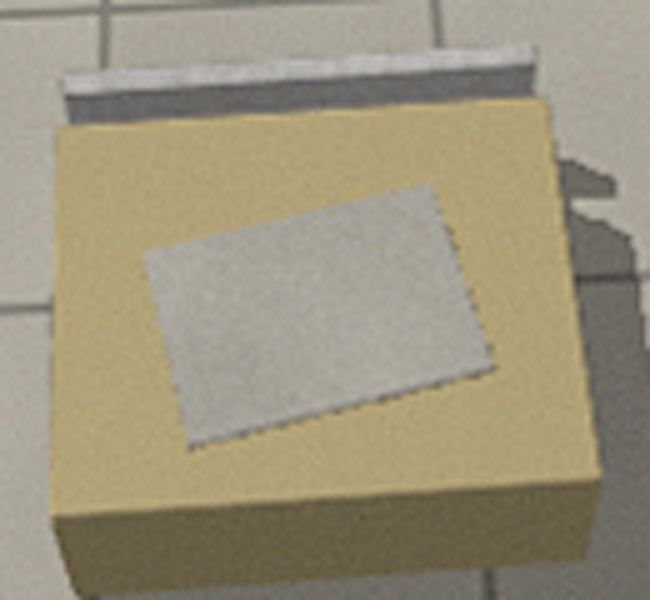

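View pics/c3.png

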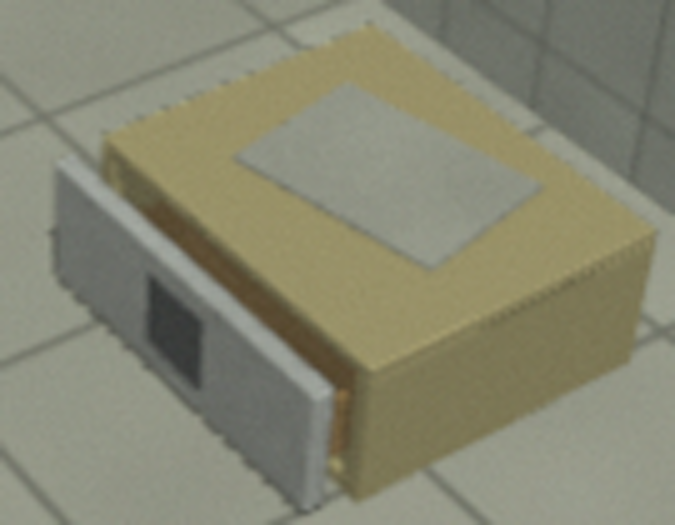

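Run:
```python
from h import *
f=lambda x,y,s,ox,oy:((x+.5)/s-.5+ox,(y+.5)/s-.5+oy)
sc={k:f(*v,5,185,205) for k,v in dict(FR=(58,128),FL=(548,98),BL=(598,480),BR=(53,515)).items()}
sd={k:f(*v,5,255,130) for k,v in dict(FR=(366,371),FL=(105,140),BL=(372,25),BR=(655,232)).items()}
P={}
for k in sc:
    a,b=onz("scene",sc[k],.097),onz("side",sd[k],.097); P[k]=(a+b)/2
    print(k,a.round(4),b.round(4))
ax=((P['BR']-P['FR'])+(P['BL']-P['FL'])); ay=(P['FL']-P['FR'])+(P['BL']-P['BR'])
print("yaw",np.arctan2(ax[1],ax[0]),np.arctan2(-ay[0],ay[1]),np.linalg.norm(ax)/2,np.linalg.norm(ay)/2)
print("center",sum(P.values())/4)
# drawer front top edge
print("panel",[onz("scene",f(*v,5,185,205),.094).round(4) for v in((64,78),(532,47))],[onz("side",f(*v,5,255,130),.094).round(4) for v in((315,395),(60,160))])
print("square",onz("side",f(176,330,5,255,130),.052))
for n,a,b in(("amber",(125,134),(221,147)),("yellow",(152,48),(72,205)),("purple",(117,239),(345,75))):
    print(n,onz("scene",f(*a,4,120,135),.06).round(4),onz("side",f(*b,4,230,255),.06).round(4))
print("green",onz("scene",(365,158),.06),onz("side",(170,154),.06))
print("mortar",onz("scene",(387,217),.055),"tray",onz("scene",(126,236),.035))
```

```text
FR [ 0.6632 -0.1455  0.097 ] [ 0.6575 -0.1466  0.097 ]
FL [0.6601 0.0934 0.097 ] [0.6553 0.0863 0.097 ]
BL [0.8579 0.094  0.097 ] [0.8538 0.0927 0.097 ]
BR [ 0.8603 -0.1418  0.097 ] [ 0.8566 -0.1455  0.097 ]
yaw 0.014882094520581151 0.010991342811049793 0.19815377975858492 0.23642777994543673
center [ 0.75807574 -0.02664516  0.097     ]
panel [array([ 0.6321, -0.1439,  0.094 ]), array([0.6275, 0.089 , 0.094 ])] [array([ 0.6274, -0.144 ,  0.094 ]), array([0.6259, 0.0881, 0.094 ])]
square [ 0.62554021 -0.02801821  0.052     ]
amber [ 0.4238 -0.2861  0.06  ] [ 0.4298 -0.2868  0.06  ]
yellow [ 0.3408 -0.2743  0.06  ] [ 0.3418 -0.2746  0.06  ]
purple [ 0.5175 -0.2824  0.06  ] [ 0.517  -0.2841  0.06  ]
green [0.42320142 0.32570234 0.06      ] [0.42662552 0.31878812 0.06      ]
mortar [0.62559742 0.34196298 0.055     ] tray [ 0.6305304  -0.33582164  0.035     ]
```

Request:
arm_command:
  moves:
    - [[0, -0.6, 0], [0, 0, -0.84]]
    - [[0, -0.8, 0], [0, 0, -0.84]]
    - [[-0.3, -0.8, 0], [0, 0, -0.84]]
    - [[-0.5, -0.8, 0], [0, 0, 0]]
    - [[-0.5, -0.8, 0], [0, 0, 0]]
  grip: 1
  grip_force: 20

```text
time_s: 0.57
position: [0.194, 0.4528, 0.2224]
eef_rot: [-3.141, -0.0, -3.126]
ft_force: [1.3, 0.4, 0.1]
opening: 0.0577
```

Request:
arm_command:
  moves:
    - [[-0.6, -0.8, 0], [0, 0, 0]]
    - [[-0.6, -0.8, 0], [0, 0, 0]]
    - [[-0.6, -0.8, 0], [0, 0, 0]]
    - [[-0.6, -0.8, 0], [0, 0, 0]]
    - [[-0.6, -0.8, 0], [0, 0, 0]]

```text
time_s: 0.98
position: [0.3172, 0.2941, 0.2227]
eef_rot: [3.141, 0.0, -3.128]
ft_force: [1.1, -0.3, 0.4]
opening: 0.0246
```

Request:
arm_command:
  moves:
    - [[-0.6, -0.8, 0], [0, 0, 0]]
    - [[-0.6, -0.8, 0], [0, 0, 0]]
    - [[-0.6, -0.8, 0], [0, 0, 0]]
    - [[-0.6, -0.8, 0], [0, 0, 0]]
    - [[-0.6, -0.8, 0], [0, 0, 0]]

```text
time_s: 1.4
position: [0.4393, 0.1357, 0.2228]
eef_rot: [3.141, 0.0, -3.128]
ft_force: [0.5, 1.3, 0.1]
opening: 0.0003
```

Request:
arm_command:
  moves:
    - [[-0.6, -0.8, 0], [0, 0, 0]]
    - [[-0.6, -0.8, 0], [0, 0, 0]]
    - [[-0.4, -0.5, 0], [0, 0, 0]]
    - [[0, 0, 0], [0, 0, 0]]
    - [[0, 0, 0], [0, 0, 0]]

```text
time_s: 1.82
position: [0.5039, 0.053, 0.2223]
eef_rot: [-3.141, -0.001, -3.132]
ft_force: [-0.1, -0.2, -0.0]
opening: 0.0006
```

Request:
arm_command:
  moves:
    - [[-0.5, -0.7, 0.6], [0, 0, 0]]
    - [[-0.5, -0.7, 0.7], [0, 0, 0]]
    - [[-0.4, -0.6, 0.7], [0, 0, 0]]
    - [[0, 0, 0.8], [0, 0, 0]]
    - [[0, 0, 0.8], [0, 0, 0]]

```text
time_s: 2.23
position: [0.5595, -0.023, 0.0792]
eef_rot: [3.141, 0.001, -3.129]
ft_force: [0.5, 0.8, -1.9]
opening: 0.0004
```

Request:
arm_command:
  moves:
    - [[0, 0, 0.7], [0, 0, 0]]
    - [[0, 0, 0], [0, 0, 0]]
    - [[0, 0, 0], [0, 0, 0]]
    - [[0, 0, 0], [0, 0, 0]]
    - [[0, 0, 0], [0, 0, 0]]

```text
time_s: 2.65
position: [0.5606, -0.0224, 0.0546]
eef_rot: [3.141, 0.003, -3.128]
ft_force: [0.0, -0.5, -0.1]
opening: 0.0005
```

Run:
```python
from h import *
s=r.read_state();print(s['time_s'],s['position'],s['eef_rot'],s['ft_force'])
b=r.capture("side")
cv2.imwrite('pics/s1.png',cv2.resize(b[100:260,200:400],None,fx=4,fy=3.75*4/3.75)[:600])
```

```text
2.65 [ 0.56060643 -0.02235517  0.05460636] [ 3.14099926e+00  3.11947716e-03 -3.12768131e+00] [ 0.02199484 -0.49463754 -0.14828211]
```

View pics/s1.png

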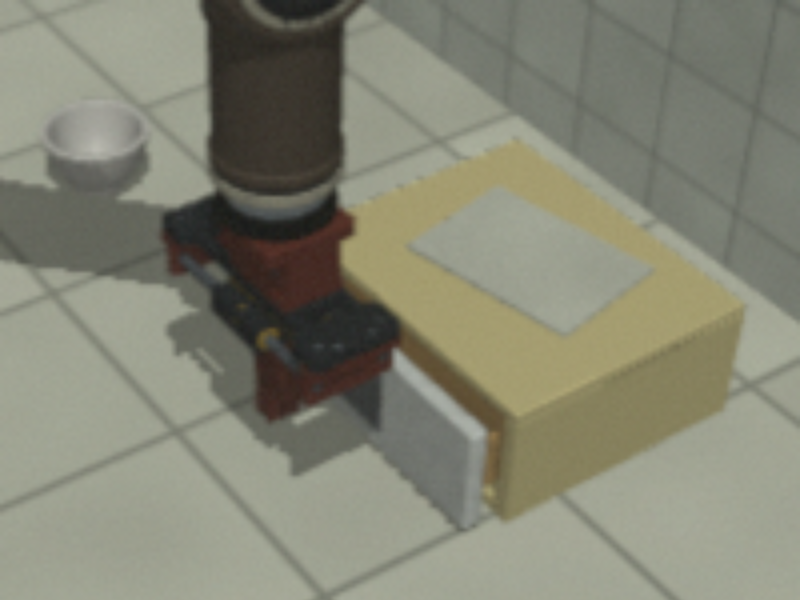

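Gripper is in front of the closed face at about crop (290,400), shut, body above the panel. I'll approach and then creep.

Request:
arm_command:
  moves:
    - [[-0.3, 0, 0], [0, 0, 0]]
    - [[-0.4, 0, 0], [0, 0, 0]]
    - [[-0.3, 0, 0], [0, 0, 0]]
    - [[-0.1, 0, 0], [0, 0, 0]]
    - [[0, 0, 0], [0, 0, 0]]

```text
time_s: 3.12
position: [0.6046, -0.0222, 0.0537]
eef_rot: [3.141, 0.002, -3.128]
ft_force: [0.1, 0.5, -0.3]
opening: 0.0005
```

Request:
arm_command:
  moves:
    - [[-0.05, 0, 0], [0, 0, 0]]
    - [[-0.05, 0, 0], [0, 0, 0]]
    - [[-0.05, 0, 0], [0, 0, 0]]
    - [[-0.05, 0, 0], [0, 0, 0]]
    - [[0, 0, 0], [0, 0, 0]]

```text
time_s: 3.53
position: [0.6116, -0.0223, 0.0526]
eef_rot: [3.142, 0.0, -3.128]
ft_force: [0.0, 0.2, -0.6]
opening: 0.0002
```

Request:
arm_command:
  moves:
    - [[-0.04, 0, 0], [0, 0, 0]]
    - [[-0.04, 0, 0], [0, 0, 0]]
    - [[-0.04, 0, 0], [0, 0, 0]]
    - [[-0.04, 0, 0], [0, 0, 0]]
    - [[0, 0, 0], [0, 0, 0]]

```text
time_s: 3.95
position: [0.6158, -0.0223, 0.0522]
eef_rot: [3.141, -0.004, -3.129]
ft_force: [-6.5, 0.7, 4.7]
opening: 0.0004
```

Request:
arm_command:
  moves:
    - [[-0.03, 0, 0], [0, 0, 0]]
    - [[-0.03, 0, 0], [0, 0, 0]]
    - [[-0.03, 0, 0], [0, 0, 0]]
    - [[0, 0, 0], [0, 0, 0]]
    - [[0, 0, 0], [0, 0, 0]]

```text
time_s: 4.37
position: [0.6193, -0.0223, 0.0522]
eef_rot: [3.141, -0.004, -3.129]
ft_force: [-6.1, 0.6, 4.1]
opening: 0.0006
```

Request:
arm_command:
  moves:
    - [[-0.025, 0, 0], [0, 0, 0]]
    - [[-0.025, 0, 0], [0, 0, 0]]
    - [[0, 0, 0], [0, 0, 0]]
    - [[0, 0, 0], [0, 0, 0]]
    - [[0, 0, 0], [0, 0, 0]]

```text
time_s: 4.78
position: [0.6213, -0.0222, 0.0522]
eef_rot: [3.141, -0.004, -3.129]
ft_force: [-6.6, -0.1, 4.0]
opening: 0.0002
```

Request:
arm_command:
  moves:
    - [[-0.025, 0, 0], [0, 0, 0]]
    - [[0, 0, 0], [0, 0, 0]]
    - [[0, 0, 0], [0, 0, 0]]
    - [[0, 0, 0], [0, 0, 0]]
    - [[0, 0, 0], [0, 0, 0]]

```text
time_s: 5.2
position: [0.6222, -0.0222, 0.0522]
eef_rot: [3.141, -0.004, -3.129]
ft_force: [-7.2, 0.4, 4.3]
opening: 0.0003
```

Request:
arm_command:
  moves:
    - [[-0.03, 0, 0], [0, 0, 0]]
    - [[0, 0, 0], [0, 0, 0]]
    - [[0, 0, 0], [0, 0, 0]]
    - [[0, 0, 0], [0, 0, 0]]
    - [[0, 0, 0], [0, 0, 0]]

```text
time_s: 5.62
position: [0.6235, -0.0222, 0.0521]
eef_rot: [3.141, -0.004, -3.129]
ft_force: [-6.8, 0.4, 4.6]
opening: 0.0
```

Request:
arm_command:
  moves:
    - [[-0.03, 0, 0], [0, 0, 0]]
    - [[0, 0, 0], [0, 0, 0]]
    - [[0, 0, 0], [0, 0, 0]]
    - [[0, 0, 0], [0, 0, 0]]
    - [[0, 0, 0], [0, 0, 0]]

```text
time_s: 6.03
position: [0.6248, -0.0222, 0.0521]
eef_rot: [3.141, -0.004, -3.129]
ft_force: [-5.7, 0.6, 4.1]
opening: 0.0003
```

Request:
arm_command:
  moves:
    - [[-0.03, 0, 0], [0, 0, 0]]
    - [[0, 0, 0], [0, 0, 0]]
    - [[0, 0, 0], [0, 0, 0]]
    - [[0, 0, 0], [0, 0, 0]]
    - [[0, 0, 0], [0, 0, 0]]

```text
time_s: 6.45
position: [0.6259, -0.0221, 0.0521]
eef_rot: [3.141, -0.004, -3.129]
ft_force: [-6.9, 0.1, 3.0]
opening: 0.0009
```

Request:
arm_command:
  moves:
    - [[-0.03, 0, 0], [0, 0, 0]]
    - [[0, 0, 0], [0, 0, 0]]
    - [[0, 0, 0], [0, 0, 0]]
    - [[0, 0, 0], [0, 0, 0]]
    - [[0, 0, 0], [0, 0, 0]]

```text
time_s: 6.87
position: [0.627, -0.0221, 0.0521]
eef_rot: [3.141, -0.004, -3.129]
ft_force: [-7.5, -1.0, 4.2]
opening: 0.0006
```

Request:
arm_command:
  moves:
    - [[-0.03, 0, 0], [0, 0, 0]]
    - [[0, 0, 0], [0, 0, 0]]
    - [[0, 0, 0], [0, 0, 0]]
    - [[0, 0, 0], [0, 0, 0]]
    - [[0, 0, 0], [0, 0, 0]]

```text
time_s: 7.28
position: [0.6272, -0.0221, 0.0521]
eef_rot: [3.141, -0.006, -3.129]
ft_force: [-11.6, 0.6, 6.6]
opening: 0.0003
```

Force rose steeply from 7.5 N to 11.6 N, so the release point is passed. I'll retract with the drawer following.

Request:
arm_command:
  moves:
    - [[0.1, 0, 0], [0, 0, 0]]
    - [[0.2, 0, 0], [0, 0, 0]]
    - [[0.2, 0, 0], [0, 0, 0]]
    - [[0.3, 0, 0], [0, 0, 0]]
    - [[0.3, 0, 0], [0, 0, 0]]

```text
time_s: 7.7
position: [0.5852, -0.0227, 0.0522]
eef_rot: [-3.142, -0.0, -3.128]
ft_force: [-1.9, -0.3, -0.7]
opening: 0.0005
```

Request:
arm_command:
  moves:
    - [[0.3, 0, 0], [0, 0, 0]]
    - [[0.3, 0, 0], [0, 0, 0]]
    - [[0.3, 0, 0], [0, 0, 0]]
    - [[0.3, 0, 0], [0, 0, 0]]
    - [[0.3, 0, 0], [0, 0, 0]]

```text
time_s: 8.12
position: [0.5255, -0.0235, 0.0526]
eef_rot: [-3.142, 0.001, -3.129]
ft_force: [-0.5, -0.2, -1.3]
opening: 0.0005
```

Request:
arm_command:
  moves:
    - [[0.4, 0, 0], [0, 0, 0]]
    - [[0.5, 0, 0], [0, 0, 0]]
    - [[0.5, 0, 0], [0, 0, 0]]
    - [[0.5, 0, 0], [0, 0, 0]]
    - [[0.4, 0, -0.4], [0, 0, 0]]

```text
time_s: 8.53
position: [0.4315, -0.0247, 0.067]
eef_rot: [-3.141, -0.003, -3.128]
ft_force: [-0.2, 0.4, 0.4]
opening: 0.0008
```

Run:
```python
from h import *
s=r.read_state();print(s['time_s'],s['position'],s['eef_rot'],s['ft_force'])
b=r.capture("side")
cv2.imwrite('pics/s2.png',cv2.resize(b[100:260,200:400],None,fx=4,fy=3.75))
```

```text
8.5333 [ 0.43147952 -0.02468223  0.06702776] [-3.14125771e+00 -2.78630850e-03 -3.12835082e+00] [-0.24635127  0.40151031  0.41889645]
```

View pics/s2.png

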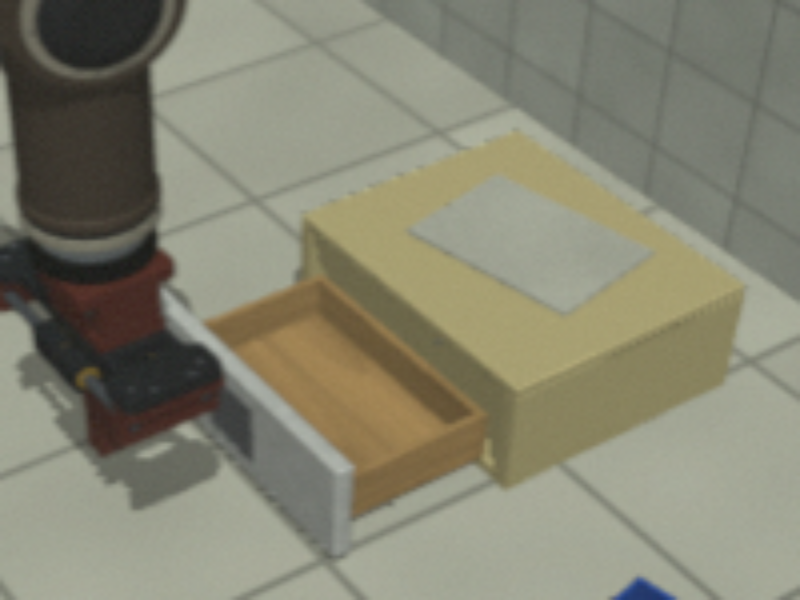

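The drawer sprung out (tray inside visible at crop (340,380)). Now over to the amber jar, opening the jaws.

Request:
arm_command:
  moves:
    - [[0, 0, -0.9], [0, 0, 0]]
    - [[0, -0.5, -0.9], [0, 0, 0]]
    - [[0, -0.9, -0.5], [0, 0, 0]]
    - [[0, -0.9, 0], [0, 0, 0]]
    - [[0, -0.9, 0], [0, 0, 0]]
  grip: -1

```text
time_s: 9.0
position: [0.4378, -0.154, 0.1626]
eef_rot: [-3.142, 0.006, -3.127]
ft_force: [0.9, 0.5, -0.6]
opening: 0.0301
```

Request:
arm_command:
  moves:
    - [[0, -0.9, 0], [0, 0, 0]]
    - [[0, -0.9, 0], [0, 0, 0]]
    - [[0, -0.9, 0], [0, 0, 0]]
    - [[0, -0.6, 0], [0, 0, 0]]
    - [[0, 0, 0], [0, 0, 0]]

```text
time_s: 9.42
position: [0.4374, -0.2906, 0.1611]
eef_rot: [-3.137, 0.002, -3.134]
ft_force: [-0.3, -0.4, 0.2]
opening: 0.0637
```

Request:
arm_command:
  moves:
    - [[0, 0, 0], [0, 0, 0]]
    - [[0, 0, 0], [0, 0, 0]]
    - [[0, 0, 0], [0, 0, 0]]
    - [[0, 0, 0], [0, 0, 0]]
    - [[0, 0, 0], [0, 0, 0]]

```text
time_s: 9.83
position: [0.4382, -0.2835, 0.1606]
eef_rot: [3.141, 0.0, -3.127]
ft_force: [0.1, -0.7, 0.4]
opening: 0.0877
```

Run:
```python
from h import *
s=r.read_state();print(s['time_s'],s['position'],s['eef_rot'],s['ft_force'])
i=r.camera_info("wrist");b=r.capture("wrist")
print(proj("wrist",[[.427,-.2865,.06],[.341,-.2745,.06],[.517,-.283,.06]],i))
import pickle;pickle.dump(i,open('w3.pkl','wb'))
cv2.imwrite('pics/w3.png',b)
```

```text
9.8333 [ 0.43819077 -0.2834774   0.16058938] [ 3.14117162e+00  4.65115373e-04 -3.12658671e+00] [ 0.06757801 -0.73819381  0.36082325]
[[246.84011716 185.63767722]
 [263.46200811  80.12088817]
 [249.32724779 278.63674988]]
```

View pics/w3.png

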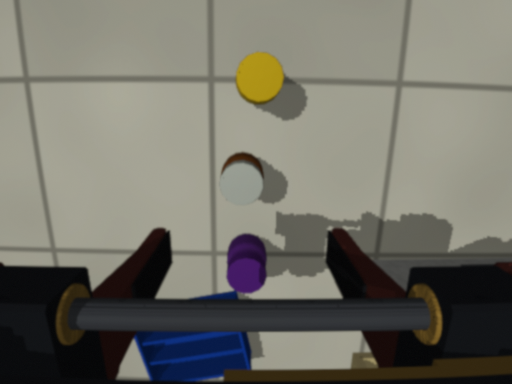

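Run:
```python
from h import *
import pickle;i=pickle.load(open('w3.pkl','rb'))
im=cv2.imread('pics/w3.png');hsv=cv2.cvtColor(im,cv2.COLOR_BGR2HSV)
sub=(hsv[...,1]<35)&(hsv[...,2]>0)
print(im[183,242],im[120,242],im[183,300])
for uv in((242,183.5),): print(onz("wrist",uv,.06,i))
print(onz("wrist",(248,274),.06,i),onz("wrist",(260,76),.06,i))
```

```text
[145 155 150] [148 163 164] [145 159 161]
[ 0.42517298 -0.2906731   0.06      ]
[ 0.51210612 -0.28431702  0.06      ] [ 0.33795174 -0.27730415  0.06      ]
```

In the wrist view the amber cap's centre is at (242,183), with yellow at (260,76) and purple at (248,274). The jar is at about (0.426, -0.289). Centre, then descend.

Request:
arm_command:
  moves:
    - [[0.3, -0.14, 0], [0, 0, 0]]
    - [[0, 0, 0.3], [0, 0, 0]]
    - [[0, 0, 0.6], [0, 0, 0]]
    - [[0, 0, 0.6], [0, 0, 0]]
    - [[0, 0, 0.3], [0, 0, 0]]

```text
time_s: 10.3
position: [0.4241, -0.29, 0.0866]
eef_rot: [3.141, -0.002, -3.128]
ft_force: [-0.5, 0.6, -0.1]
opening: 0.0876
```

Request:
arm_command:
  moves:
    - [[0, 0, 0.5], [0, 0, 0]]
    - [[0, 0, 0.5], [0, 0, 0]]
    - [[0, 0, 0.4], [0, 0, 0]]
    - [[0, 0, 0.25], [0, 0, 0]]
    - [[0, 0, 0], [0, 0, 0]]

```text
time_s: 10.72
position: [0.4241, -0.29, 0.021]
eef_rot: [3.14, -0.003, -3.129]
ft_force: [-0.5, -0.1, 0.0]
opening: 0.0876
```

Request:
arm_command:
  moves:
    - [[0, 0, 0], [0, 0, 0]]
    - [[0, 0, 0], [0, 0, 0]]
    - [[0, 0, 0], [0, 0, 0]]
    - [[0, 0, 0], [0, 0, 0]]
    - [[0, 0, 0], [0, 0, 0]]
  grip: 0.3
  grip_force: 8

```text
time_s: 11.13
position: [0.4263, -0.2905, 0.0232]
eef_rot: [-3.141, 0.001, -3.128]
ft_force: [-0.9, 0.5, -1.3]
opening: 0.0578
```

Request:
arm_command:
  moves:
    - [[0, 0, 0], [0, 0, 0]]
    - [[0, 0, 0], [0, 0, 0]]
    - [[0, 0, 0], [0, 0, 0]]
    - [[0, 0, 0], [0, 0, 0]]
    - [[0, 0, 0], [0, 0, 0]]
  grip: 1
  grip_force: 10

```text
time_s: 11.55
position: [0.4259, -0.2903, 0.0227]
eef_rot: [3.141, 0.0, -3.128]
ft_force: [-0.5, 1.0, 3.2]
opening: 0.0419
```

Request:
arm_command:
  moves:
    - [[0, 0, 0], [0, 0, 0]]
    - [[0, 0, 0], [0, 0, 0]]
    - [[0, 0, -0.1], [0, 0, 0]]
    - [[0, 0, -0.3], [0, 0, 0]]
    - [[0, 0, -0.1], [0, 0, 0]]

```text
time_s: 11.97
position: [0.4259, -0.2909, 0.0438]
eef_rot: [-3.141, 0.0, -3.129]
ft_force: [1.3, 0.0, -0.4]
opening: 0.0416
```

Run:
```python
from h import *
s=r.read_state();print(s['time_s'],s['position'],s['eef_rot'],s['ft_force'],s['opening'])
b=r.capture("side")
cv2.imwrite('pics/s4.png',cv2.resize(b[200:350,200:400],None,fx=4,fy=4))
```

```text
11.9667 [ 0.42591854 -0.29088343  0.04380671] [-3.14103735e+00  4.47569106e-04 -3.12894133e+00] [ 1.34367218  0.02545657 -0.39579876] 0.041590323574667784
```

View pics/s4.png

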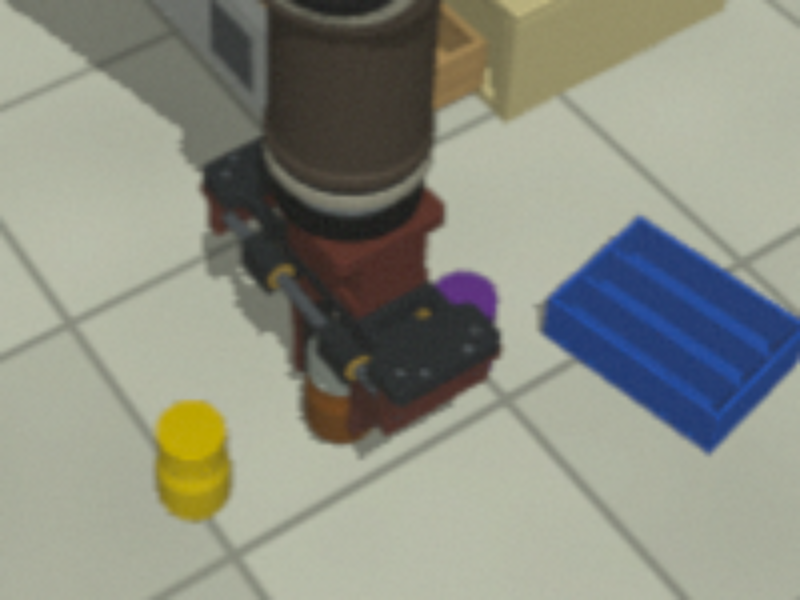

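Amber jar is held upright (crop (335,400)), opening 41.6 mm. Lift, and check the open tray's position from the earlier picture.

Request:
arm_command:
  moves:
    - [[0, 0, -0.4], [0, 0, 0]]
    - [[0, 0, -0.6], [0, 0, 0]]
    - [[0, 0, -0.8], [0, 0, 0]]
    - [[0, 0, -0.8], [0, 0, 0]]
    - [[0, 0, -0.6], [0, 0, 0]]

```text
time_s: 12.43
position: [0.4259, -0.2909, 0.173]
eef_rot: [-3.141, 0.001, -3.129]
ft_force: [0.5, 0.9, -0.9]
opening: 0.0413
```

Run:
```python
from h import *
f=lambda x,y:((x+.5)/4-.5+200,(y+.5)/3.75-.5+100)
for n,p,z in(("panelR top front",(335,468),.094),("back wall top R outer",(487,410),.054),("back wall top L outer",(322,280),.054),("square",(233,423),.052)):
    print(n,onz("side",f(*p),z).round(4))
print(proj("side",[[.594,-.028,.02]])-[200,100], (proj("side",[[.594,-.028,.02]])-[200,100])*[4,3.75])
```

```text
panelR top front [ 0.5242 -0.1429  0.094 ]
back wall top R outer [ 0.663  -0.1185  0.054 ]
back wall top L outer [0.6539 0.0604 0.054 ]
square [ 0.5176 -0.0362  0.052 ]
[[ 80.05363487 108.51139246]] [[320.21453948 406.91772173]]
```

Request:
arm_command:
  moves:
    - [[-0.2, 0.3, 0], [0, 0, 0]]
    - [[-0.3, 0.5, 0], [0, 0, 0]]
    - [[-0.4, 0.6, 0], [0, 0, 0]]
    - [[-0.4, 0.6, 0], [0, 0, 0]]
    - [[-0.4, 0.6, 0], [0, 0, 0]]

```text
time_s: 12.85
position: [0.4929, -0.1845, 0.171]
eef_rot: [3.141, 0.001, -3.129]
ft_force: [0.2, 0.4, -1.8]
opening: 0.0413
```

Request:
arm_command:
  moves:
    - [[-0.4, 0.6, 0], [0, 0, 0]]
    - [[-0.4, 0.6, 0], [0, 0, 0]]
    - [[-0.4, 0.6, 0], [0, 0, 0]]
    - [[-0.4, 0.6, 0], [0, 0, 0]]
    - [[-0.4, 0.6, 0], [0, 0, 0]]

```text
time_s: 13.27
position: [0.5714, -0.0632, 0.1708]
eef_rot: [3.142, 0.0, -3.129]
ft_force: [0.5, -1.3, -0.1]
opening: 0.0414
```

Request:
arm_command:
  moves:
    - [[-0.3, 0.5, 0], [0, 0, 0]]
    - [[-0.2, 0.3, 0], [0, 0, 0]]
    - [[-0.1, 0.1, 0], [0, 0, 0]]
    - [[0, 0, 0], [0, 0, 0]]
    - [[0, 0, 0], [0, 0, 0]]

```text
time_s: 13.68
position: [0.5938, -0.0297, 0.1705]
eef_rot: [-3.141, -0.0, -3.13]
ft_force: [0.0, -0.7, -1.6]
opening: 0.0418
```

Request:
arm_command:
  moves:
    - [[0, 0, 0.4], [0, 0, 0]]
    - [[0, 0, 0.6], [0, 0, 0]]
    - [[0, 0, 0.7], [0, 0, 0]]
    - [[0, 0, 0.5], [0, 0, 0]]
    - [[0, 0, 0.2], [0, 0, 0]]

```text
time_s: 14.1
position: [0.5919, -0.0302, 0.072]
eef_rot: [-3.141, -0.004, -3.131]
ft_force: [-0.0, -0.3, -1.7]
opening: 0.0413
```

Request:
arm_command:
  moves:
    - [[0, 0, 0.3], [0, 0, 0]]
    - [[0, 0, 0.2], [0, 0, 0]]
    - [[0, 0, 0.1], [0, 0, 0]]
    - [[0, 0, 0], [0, 0, 0]]
    - [[0, 0, 0], [0, 0, 0]]

```text
time_s: 14.52
position: [0.5948, -0.0283, 0.0511]
eef_rot: [3.142, 0.001, -3.129]
ft_force: [-0.3, -0.1, -1.2]
opening: 0.0414
```

Run:
```python
from h import *
s=r.read_state();print(s['time_s'],s['position'],s['eef_rot'],s['ft_force'],s['opening'])
b=r.capture("side");c=r.capture("wrist")
cv2.imwrite('pics/s5.png',np.hstack([cv2.resize(b[110:250,230:370],(400,400)),cv2.resize(c,(400,400))]))
```

```text
14.5167 [ 0.59478461 -0.02832656  0.05107701] [ 3.14156276e+00  7.90220053e-04 -3.12865616e+00] [-0.30357236 -0.12101657 -1.20159431] 0.04144332416427478
```

View pics/s5.png

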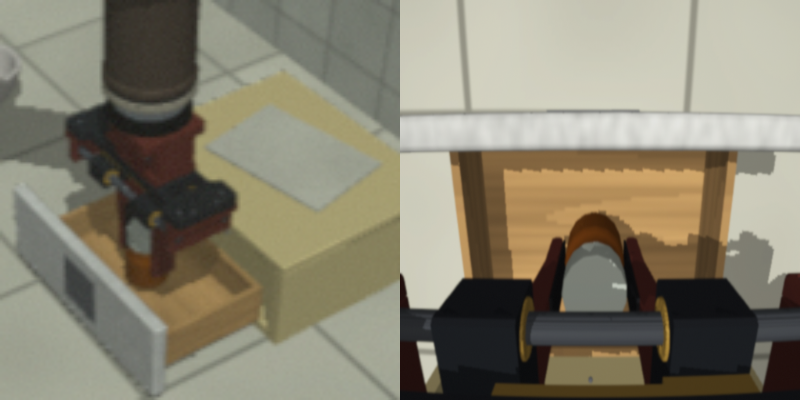

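The jar hangs centred in the tray (wrist half (595,250)), clear of the walls. Creep the last ~8 mm.

Request:
arm_command:
  moves:
    - [[0, 0, 0.06], [0, 0, 0]]
    - [[0, 0, 0.06], [0, 0, 0]]
    - [[0, 0, 0.04], [0, 0, 0]]
    - [[0, 0, 0], [0, 0, 0]]
    - [[0, 0, 0], [0, 0, 0]]

```text
time_s: 15.03
position: [0.5943, -0.0281, 0.044]
eef_rot: [-3.142, -0.0, -3.128]
ft_force: [-0.3, -0.6, -1.0]
opening: 0.0414
```

Request:
arm_command:
  moves:
    - [[0, 0, 0.03], [0, 0, 0]]
    - [[0, 0, 0], [0, 0, 0]]
    - [[0, 0, 0], [0, 0, 0]]
    - [[0, 0, 0], [0, 0, 0]]
    - [[0, 0, 0], [0, 0, 0]]

```text
time_s: 15.45
position: [0.5944, -0.0282, 0.0429]
eef_rot: [3.142, 0.0, -3.128]
ft_force: [0.3, 0.8, -1.4]
opening: 0.0414
```

Request:
arm_command:
  moves:
    - [[0, 0, 0.02], [0, 0, 0]]
    - [[0, 0, 0], [0, 0, 0]]
    - [[0, 0, 0], [0, 0, 0]]
    - [[0, 0, 0], [0, 0, 0]]
    - [[0, 0, 0], [0, 0, 0]]

```text
time_s: 15.87
position: [0.5946, -0.0282, 0.0426]
eef_rot: [3.141, 0.0, -3.129]
ft_force: [-2.1, 0.3, 5.6]
opening: 0.0415
```

Request:
arm_command:
  moves:
    - [[0, 0, 0.01], [0, 0, 0]]
    - [[0, 0, 0], [0, 0, 0]]
    - [[0, 0, 0], [0, 0, 0]]
    - [[0, 0, 0], [0, 0, 0]]
    - [[0, 0, 0], [0, 0, 0]]

```text
time_s: 16.28
position: [0.5946, -0.0282, 0.0425]
eef_rot: [3.141, 0.001, -3.129]
ft_force: [-3.6, -0.4, 9.6]
opening: 0.0416
```

Jar is on the floor. Ease up 0.4 mm and release.

Request:
arm_command:
  moves:
    - [[0, 0, -0.01], [0, 0, 0]]
    - [[0, 0, 0], [0, 0, 0]]
    - [[0, 0, 0], [0, 0, 0]]
    - [[0, 0, 0], [0, 0, 0]]
    - [[0, 0, 0], [0, 0, 0]]

```text
time_s: 16.7
position: [0.5946, -0.0282, 0.0426]
eef_rot: [3.141, 0.0, -3.128]
ft_force: [-2.3, 0.4, 6.1]
opening: 0.0415
```

Request:
arm_command:
  moves:
    - [[0, 0, 0], [0, 0, 0]]
    - [[0, 0, 0], [0, 0, 0]]
    - [[0, 0, 0], [0, 0, 0]]
    - [[0, 0, 0], [0, 0, 0]]
    - [[0, 0, 0], [0, 0, 0]]
  grip: -0.7

```text
time_s: 17.12
position: [0.5943, -0.0281, 0.0419]
eef_rot: [-3.142, -0.0, -3.128]
ft_force: [0.0, 0.1, 0.1]
opening: 0.0715
```

Request:
arm_command:
  moves:
    - [[0, 0, 0], [0, 0, 0]]
    - [[0, 0, 0], [0, 0, 0]]
    - [[0, 0, 0], [0, 0, 0]]
    - [[0, 0, -0.2], [0, 0, 0]]
    - [[0, 0, -0.4], [0, 0, 0]]

```text
time_s: 17.53
position: [0.5931, -0.0281, 0.0652]
eef_rot: [-3.141, -0.003, -3.128]
ft_force: [0.1, 0.9, -0.1]
opening: 0.075
```

Request:
arm_command:
  moves:
    - [[0, 0, -0.7], [0, 0, 0]]
    - [[0, 0, -0.8], [0, 0, 0]]
    - [[0, 0, -0.8], [0, 0, 0]]
    - [[0.6, 0, -0.4], [0, 0, 0]]
    - [[0.8, 0, 0], [0, 0, 0]]

```text
time_s: 17.95
position: [0.5417, -0.0293, 0.1783]
eef_rot: [-3.142, 0.008, -3.128]
ft_force: [0.4, 0.2, -0.3]
opening: 0.0743
```

Request:
arm_command:
  moves:
    - [[0.9, 0, 0], [0, 0, 0]]
    - [[0.8, 0, 0], [0, 0, 0]]
    - [[0.3, 0, 0], [0, 0, 0]]
    - [[0, 0, 0], [0, 0, 0]]
    - [[0, 0, 0], [0, 0, 0]]
  grip: 1

```text
time_s: 18.37
position: [0.4588, -0.0297, 0.1751]
eef_rot: [3.141, 0.002, -3.128]
ft_force: [1.3, -0.2, -0.0]
opening: 0.045
```

Run:
```python
from h import *
s=r.read_state();print(s['time_s'],s['position'],s['eef_rot'],s['ft_force'],s['opening'])
b=r.capture("side");c=r.capture("scene")
cv2.imwrite('pics/s6.png',np.hstack([cv2.resize(b[110:250,230:370],(400,400)),cv2.resize(c[150:330,160:340],(400,400))]))
```

```text
18.3667 [ 0.45877442 -0.02972294  0.17505119] [ 3.14050081e+00  1.94761872e-03 -3.12828953e+00] [ 1.28622912 -0.20166027 -0.01046382] 0.045001230502995426
```

View pics/s6.png

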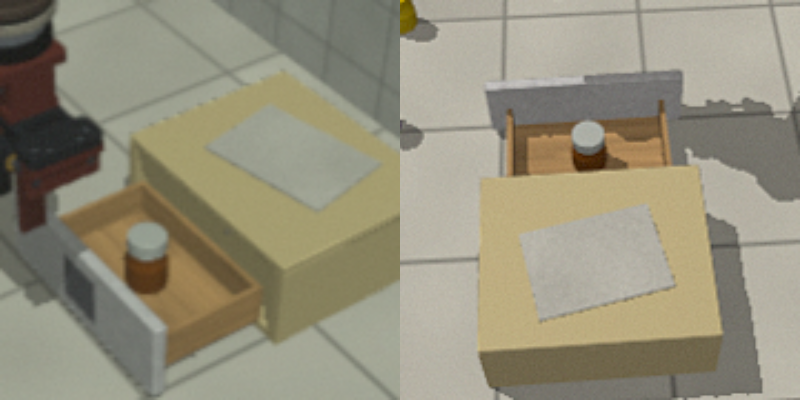

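Jar stands upright in the open drawer, at side (147,255) and scene (588,145). Descend in front of the face and push shut.

Request:
arm_command:
  moves:
    - [[0.1, 0, 0.5], [0, 0, 0]]
    - [[0, 0, 0.7], [0, 0, 0]]
    - [[0, 0, 0.7], [0, 0, 0]]
    - [[0, 0, 0.7], [0, 0, 0]]
    - [[0, 0, 0.5], [0, 0, 0]]

```text
time_s: 18.88
position: [0.4548, -0.0301, 0.0478]
eef_rot: [-3.141, -0.001, -3.128]
ft_force: [-0.6, 0.2, 0.5]
opening: 0.0035
```

Request:
arm_command:
  moves:
    - [[-0.2, 0, 0], [0, 0, 0]]
    - [[-0.4, 0, 0], [0, 0, 0]]
    - [[-0.3, 0, 0], [0, 0, 0]]
    - [[-0.1, 0, 0], [0, 0, 0]]
    - [[0, 0, 0], [0, 0, 0]]

```text
time_s: 19.3
position: [0.4966, -0.0296, 0.0508]
eef_rot: [-3.141, 0.002, -3.128]
ft_force: [1.0, -0.6, -0.2]
opening: 0.0002
```

Request:
arm_command:
  moves:
    - [[-0.05, 0, 0], [0, 0, 0]]
    - [[-0.05, 0, 0], [0, 0, 0]]
    - [[-0.05, 0, 0], [0, 0, 0]]
    - [[-0.05, 0, 0], [0, 0, 0]]
    - [[-0.05, 0, 0], [0, 0, 0]]

```text
time_s: 19.72
position: [0.5044, -0.0293, 0.0503]
eef_rot: [3.141, 0.0, -3.128]
ft_force: [-0.6, 0.2, -0.3]
opening: 0.0002
```

Request:
arm_command:
  moves:
    - [[-0.05, 0, 0], [0, 0, 0]]
    - [[-0.05, 0, 0], [0, 0, 0]]
    - [[-0.05, 0, 0], [0, 0, 0]]
    - [[-0.05, 0, 0], [0, 0, 0]]
    - [[-0.05, 0, 0], [0, 0, 0]]

```text
time_s: 20.13
position: [0.5129, -0.0292, 0.0498]
eef_rot: [3.141, -0.003, -3.129]
ft_force: [-6.2, -0.2, 3.6]
opening: 0.0006
```

Request:
arm_command:
  moves:
    - [[-0.06, 0, 0], [0, 0, 0]]
    - [[-0.07, 0, 0], [0, 0, 0]]
    - [[-0.08, 0, 0], [0, 0, 0]]
    - [[-0.08, 0, 0], [0, 0, 0]]
    - [[-0.08, 0, 0], [0, 0, 0]]

```text
time_s: 20.55
position: [0.5275, -0.029, 0.0498]
eef_rot: [3.141, -0.004, -3.129]
ft_force: [-7.4, 0.6, 5.0]
opening: 0.0003
```

Request:
arm_command:
  moves:
    - [[-0.08, 0, 0], [0, 0, 0]]
    - [[-0.08, 0, 0], [0, 0, 0]]
    - [[-0.08, 0, 0], [0, 0, 0]]
    - [[-0.08, 0, 0], [0, 0, 0]]
    - [[-0.08, 0, 0], [0, 0, 0]]

```text
time_s: 20.97
position: [0.5435, -0.0287, 0.0498]
eef_rot: [3.141, -0.004, -3.129]
ft_force: [-6.0, 0.2, 5.2]
opening: 0.0004
```

Request:
arm_command:
  moves:
    - [[-0.08, 0, 0], [0, 0, 0]]
    - [[-0.08, 0, 0], [0, 0, 0]]
    - [[-0.08, 0, 0], [0, 0, 0]]
    - [[-0.08, 0, 0], [0, 0, 0]]
    - [[-0.08, 0, 0], [0, 0, 0]]

```text
time_s: 21.38
position: [0.5594, -0.0285, 0.0498]
eef_rot: [3.141, -0.004, -3.128]
ft_force: [-7.9, -0.4, 5.5]
opening: 0.0001
```

Run:
```python
from h import *
b=r.capture("side");c=r.capture("scene")
cv2.imwrite('pics/s7.png',np.hstack([cv2.resize(b[110:250,230:370],(400,400)),cv2.resize(c[150:330,160:340],(400,400))]))
```

View pics/s7.png

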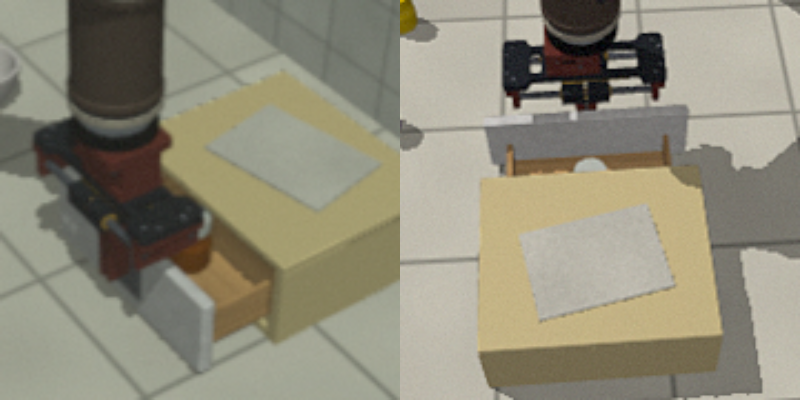

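Drawer is closing with the jar upright. Continue.

Request:
arm_command:
  moves:
    - [[-0.08, 0, 0], [0, 0, 0]]
    - [[-0.08, 0, 0], [0, 0, 0]]
    - [[-0.08, 0, 0], [0, 0, 0]]
    - [[-0.08, 0, 0], [0, 0, 0]]
    - [[-0.08, 0, 0], [0, 0, 0]]

```text
time_s: 21.9
position: [0.5752, -0.0283, 0.0497]
eef_rot: [3.141, -0.004, -3.129]
ft_force: [-7.6, 1.0, 5.6]
opening: 0.0003
```

Request:
arm_command:
  moves:
    - [[-0.08, 0, 0], [0, 0, 0]]
    - [[-0.08, 0, 0], [0, 0, 0]]
    - [[-0.08, 0, 0], [0, 0, 0]]
    - [[-0.08, 0, 0], [0, 0, 0]]
    - [[-0.08, 0, 0], [0, 0, 0]]

```text
time_s: 22.32
position: [0.5907, -0.0281, 0.0497]
eef_rot: [3.141, -0.005, -3.129]
ft_force: [-10.1, 0.6, 7.2]
opening: 0.0006
```

Request:
arm_command:
  moves:
    - [[-0.08, 0, 0], [0, 0, 0]]
    - [[-0.08, 0, 0], [0, 0, 0]]
    - [[-0.08, 0, 0], [0, 0, 0]]
    - [[-0.06, 0, 0], [0, 0, 0]]
    - [[-0.04, 0, 0], [0, 0, 0]]

```text
time_s: 22.73
position: [0.6043, -0.0279, 0.0497]
eef_rot: [3.141, -0.005, -3.129]
ft_force: [-9.1, -0.0, 6.7]
opening: 0.0009
```

Request:
arm_command:
  moves:
    - [[0, 0, -0.03], [0, 0, 0]]
    - [[-0.04, 0, 0], [0, 0, 0]]
    - [[-0.04, 0, 0], [0, 0, 0]]
    - [[0, 0, 0], [0, 0, 0]]
    - [[0, 0, 0], [0, 0, 0]]

```text
time_s: 23.15
position: [0.6077, -0.0279, 0.0502]
eef_rot: [3.141, -0.005, -3.129]
ft_force: [-5.8, 0.4, 0.7]
opening: 0.0008
```

Request:
arm_command:
  moves:
    - [[-0.04, 0, 0], [0, 0, 0]]
    - [[-0.04, 0, 0], [0, 0, 0]]
    - [[-0.04, 0, 0], [0, 0, 0]]
    - [[0, 0, 0], [0, 0, 0]]
    - [[0, 0, 0], [0, 0, 0]]

```text
time_s: 23.57
position: [0.6124, -0.0278, 0.0502]
eef_rot: [3.141, -0.005, -3.128]
ft_force: [-6.4, 1.0, 1.0]
opening: 0.0002
```

Request:
arm_command:
  moves:
    - [[-0.04, 0, 0], [0, 0, 0]]
    - [[-0.04, 0, 0], [0, 0, 0]]
    - [[-0.04, 0, 0], [0, 0, 0]]
    - [[0, 0, 0], [0, 0, 0]]
    - [[0, 0, 0], [0, 0, 0]]

```text
time_s: 23.98
position: [0.6172, -0.0277, 0.0502]
eef_rot: [3.141, -0.005, -3.128]
ft_force: [-6.1, 0.6, 0.2]
opening: 0.0008
```

Request:
arm_command:
  moves:
    - [[-0.03, 0, 0], [0, 0, 0]]
    - [[0, 0, 0], [0, 0, 0]]
    - [[0, 0, 0], [0, 0, 0]]
    - [[0, 0, 0], [0, 0, 0]]
    - [[0, 0, 0], [0, 0, 0]]

```text
time_s: 24.4
position: [0.6184, -0.0277, 0.0502]
eef_rot: [3.141, -0.005, -3.129]
ft_force: [-6.5, 0.1, 1.9]
opening: 0.0007
```

Request:
arm_command:
  moves:
    - [[-0.03, 0, 0], [0, 0, 0]]
    - [[0, 0, 0], [0, 0, 0]]
    - [[0, 0, 0], [0, 0, 0]]
    - [[0, 0, 0], [0, 0, 0]]
    - [[0, 0, 0], [0, 0, 0]]

```text
time_s: 24.82
position: [0.6195, -0.0277, 0.0502]
eef_rot: [3.141, -0.005, -3.129]
ft_force: [-7.2, 0.8, 0.6]
opening: 0.0006
```

Request:
arm_command:
  moves:
    - [[-0.03, 0, 0], [0, 0, 0]]
    - [[0, 0, 0], [0, 0, 0]]
    - [[0, 0, 0], [0, 0, 0]]
    - [[0, 0, 0], [0, 0, 0]]
    - [[0, 0, 0], [0, 0, 0]]

```text
time_s: 25.23
position: [0.6208, -0.0277, 0.0502]
eef_rot: [3.141, -0.005, -3.129]
ft_force: [-6.5, 0.2, 1.5]
opening: 0.0004
```

Request:
arm_command:
  moves:
    - [[-0.03, 0, 0], [0, 0, 0]]
    - [[0, 0, 0], [0, 0, 0]]
    - [[0, 0, 0], [0, 0, 0]]
    - [[0, 0, 0], [0, 0, 0]]
    - [[0, 0, 0], [0, 0, 0]]

```text
time_s: 25.65
position: [0.622, -0.0277, 0.0502]
eef_rot: [3.141, -0.005, -3.129]
ft_force: [-6.0, 0.2, 0.9]
opening: 0.0011
```

Request:
arm_command:
  moves:
    - [[-0.03, 0, 0], [0, 0, 0]]
    - [[0, 0, 0], [0, 0, 0]]
    - [[0, 0, 0], [0, 0, 0]]
    - [[0, 0, 0], [0, 0, 0]]
    - [[0, 0, 0], [0, 0, 0]]

```text
time_s: 26.07
position: [0.6233, -0.0276, 0.0502]
eef_rot: [3.141, -0.005, -3.129]
ft_force: [-6.5, 0.6, 0.0]
opening: 0.0008
```

Request:
arm_command:
  moves:
    - [[-0.03, 0, 0], [0, 0, 0]]
    - [[0, 0, 0], [0, 0, 0]]
    - [[0, 0, 0], [0, 0, 0]]
    - [[0, 0, 0], [0, 0, 0]]
    - [[0, 0, 0], [0, 0, 0]]

```text
time_s: 26.48
position: [0.6246, -0.0276, 0.0502]
eef_rot: [3.141, -0.005, -3.129]
ft_force: [-5.9, 0.6, -0.7]
opening: 0.0002
```

Request:
arm_command:
  moves:
    - [[-0.03, 0, 0], [0, 0, 0]]
    - [[0, 0, 0], [0, 0, 0]]
    - [[0, 0, 0], [0, 0, 0]]
    - [[0, 0, 0], [0, 0, 0]]
    - [[0, 0, 0], [0, 0, 0]]

```text
time_s: 26.9
position: [0.6254, -0.0276, 0.0502]
eef_rot: [3.141, -0.005, -3.129]
ft_force: [-6.9, 0.3, 1.0]
opening: 0.0006
```

Request:
arm_command:
  moves:
    - [[-0.03, 0, 0], [0, 0, 0]]
    - [[0, 0, 0], [0, 0, 0]]
    - [[0, 0, 0], [0, 0, 0]]
    - [[0, 0, 0], [0, 0, 0]]
    - [[0, 0, 0], [0, 0, 0]]

```text
time_s: 27.32
position: [0.6267, -0.0276, 0.0502]
eef_rot: [3.141, -0.005, -3.129]
ft_force: [-6.3, 1.6, 1.1]
opening: 0.0006
```

Request:
arm_command:
  moves:
    - [[-0.03, 0, 0], [0, 0, 0]]
    - [[0, 0, 0], [0, 0, 0]]
    - [[0, 0, 0], [0, 0, 0]]
    - [[0, 0, 0], [0, 0, 0]]
    - [[0, 0, 0], [0, 0, 0]]

```text
time_s: 27.73
position: [0.6272, -0.0275, 0.0502]
eef_rot: [3.141, -0.007, -3.129]
ft_force: [-9.5, 1.1, 2.4]
opening: 0.0004
```

Request:
arm_command:
  moves:
    - [[-0.02, 0, 0], [0, 0, 0]]
    - [[0, 0, 0], [0, 0, 0]]
    - [[0, 0, 0], [0, 0, 0]]
    - [[0, 0, 0], [0, 0, 0]]
    - [[0, 0, 0], [0, 0, 0]]

```text
time_s: 28.15
position: [0.6273, -0.0276, 0.0502]
eef_rot: [3.141, -0.008, -3.129]
ft_force: [-11.7, 1.0, 5.2]
opening: 0.0004
```

The steep rise to 11.7 N marks the stop, so the latch point is passed. Back off slowly.

Request:
arm_command:
  moves:
    - [[0.06, 0, 0], [0, 0, 0]]
    - [[0.08, 0, 0], [0, 0, 0]]
    - [[0.08, 0, 0], [0, 0, 0]]
    - [[0.08, 0, 0], [0, 0, 0]]
    - [[0.08, 0, 0], [0, 0, 0]]

```text
time_s: 28.57
position: [0.6146, -0.0278, 0.0505]
eef_rot: [3.142, -0.002, -3.128]
ft_force: [-3.7, -0.6, -3.7]
opening: 0.0004
```

Request:
arm_command:
  moves:
    - [[0.1, 0, 0], [0, 0, 0]]
    - [[0.2, 0, 0], [0, 0, 0]]
    - [[0.3, 0, 0], [0, 0, 0]]
    - [[0.3, 0, 0], [0, 0, 0]]
    - [[0.3, 0, 0], [0, 0, 0]]

```text
time_s: 28.98
position: [0.5689, -0.0287, 0.0522]
eef_rot: [-3.141, 0.004, -3.129]
ft_force: [0.1, 0.1, -0.3]
opening: 0.0008
```

Request:
arm_command:
  moves:
    - [[0.6, 0, -0.3], [0, 0, 0]]
    - [[0.8, 0, -0.5], [0, 0, 0]]
    - [[0.8, 0, -0.5], [0, 0, 0]]
    - [[0.5, 0, -0.5], [0, 0, 0]]
    - [[0, 0, 0], [0, 0, 0]]

```text
time_s: 29.4
position: [0.4587, -0.0305, 0.1266]
eef_rot: [3.139, 0.005, -3.13]
ft_force: [-0.1, -0.0, 0.1]
opening: 0.0005
```

Run:
```python
from h import *
s=r.read_state();print(s['time_s'],s['position'],s['ft_force'])
b=r.capture("side");c=r.capture("scene")
a=cv2.imread('pics/side0.png')
cv2.imwrite('pics/s8.png',np.hstack([b,cv2.resize(c[150:330,160:340],(288,384))]))
cv2.imwrite('pics/s9.png',np.hstack([cv2.resize(x[110:250,250:390],(400,400)) for x in(a,b)]))
```

```text
29.4 [ 0.45873736 -0.03045413  0.12662793] [-0.07439733 -0.02800988  0.14953313]
```

View pics/s8.png

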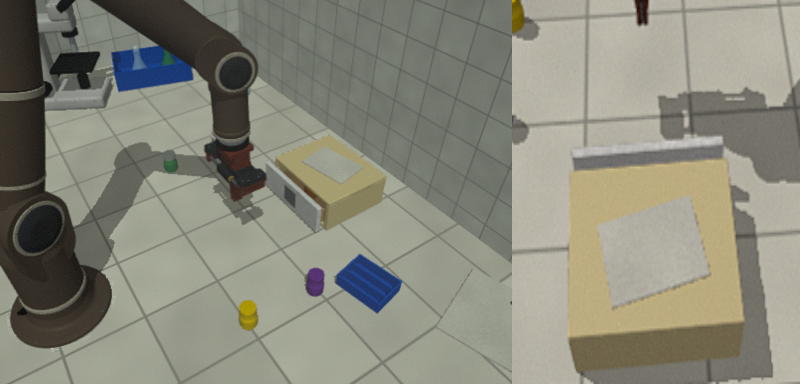

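View pics/s9.png

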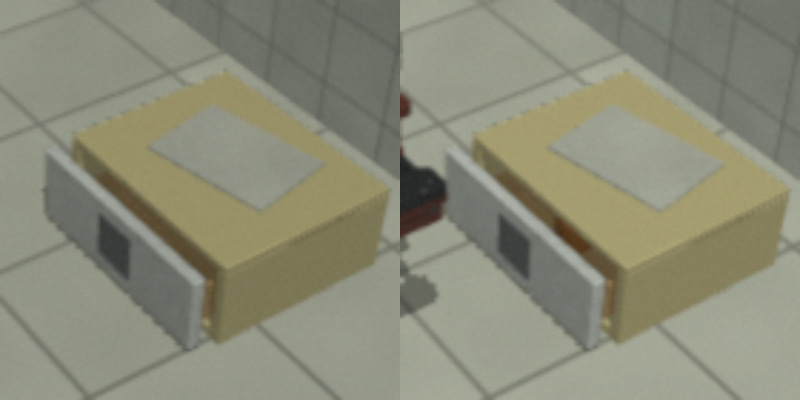

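The drawer front sits exactly where it did at the start, and amber glass shows through the gap at (575,235) in the right-hand crop. Let the arm rest, then hand in.

Request:
arm_command:
  moves:
    - [[0, 0, -0.3], [0, 0, 0]]
    - [[0, 0, 0], [0, 0, 0]]
    - [[0, 0, 0], [0, 0, 0]]
    - [[0, 0, 0], [0, 0, 0]]
    - [[0, 0, 0], [0, 0, 0]]

```text
time_s: 29.92
position: [0.4601, -0.03, 0.1345]
eef_rot: [-3.141, -0.001, -3.128]
ft_force: [0.7, 0.5, -0.6]
opening: 0.0004
```

Run:
```python
from h import *
a=cv2.imread('pics/scene0.png');c=r.capture("scene")
for n,(x,y,w,h) in dict(green=(350,150,28,30),mortar=(365,202,45,40),tray=(95,215,60,48),front=(195,212,102,16)).items():
    t=a[y:y+h,x:x+w];res=cv2.matchTemplate(c[y-10:y+h+10,x-10:x+w+10],t,cv2.TM_CCOEFF_NORMED);_,m,_,l=cv2.minMaxLoc(res);print(n,round(m,3),(l[0]-10,l[1]-10))
print(r.read_state()['time_s'],r.finish_job())
```

```text
green 0.761 (0, 0)
mortar 0.919 (0, 0)
tray 0.995 (0, 0)
front 0.873 (0, 0)
the job is handed in; nothing more can be done
29.9667 None
```

The amber jar is in the drawer and the drawer is shut. I handed the job in at about 30 s; no verdict was reported.

- **What I did:** I pressed the drawer front until the force rose steeply to 11.6 N, and the drawer sprang out as I backed off. I gripped the amber jar and set it down in the middle of the drawer floor. Then I pushed the drawer slowly shut, to 11.7 N at the stop, and backed away.
- **Force:** the largest total force at any reading while pushing was about 13 N, against the 20 N limit. Readings come only at the end of each call.
- **Drawer:** the last pictures show the front where it was at the start, to within a pixel.
- **Jar:** it was seen upright in the open drawer and again part way through closing. After closing, only some amber glass shows through the gap, so I could not confirm that it is still upright.
- **Bystanders:** image matching found no shift of the green jar, mortar or slide tray. The green jar's match was weaker (0.76), probably from the arm's shadow.

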